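# Measure the square tube in the bench caliper

## Robot

A 6-joint arm with a two-finger parallel gripper is mounted at the origin on the work surface. World frame = base frame: x ahead of the robot, y to its left, z up, the work surface at z = 0. Lengths are in mm, angles in rad, forces in N, time in s.
With the tool pointing down it reaches from about 275 to 825 mm from the base axis. Payload 4.9 kg.
Tool frame: the origin (TCP) lies at the very end of the fingers, on their centre line; the grasp point (between the pads) lies 19 mm behind it; z points along the fingers, y is the line along which they close (so a half turn about z gives the same grasp; the last joint's range is limited). The gripper opens to 85 mm and grips with 20 to 120 N. Pads are 22 mm wide; open, the fingers measure 114 mm over their backs; the gripper's body (76 mm by 85 mm) begins 54 mm behind the grasp point. The pads swing forward as they close: fully open they stand 13 mm farther back than shut.
Start: joints at [-1.422, 0.326, -0.193, 1.052, 0, 1.437], TCP at [153.487, -528.167, 231.281] pointing down, gripper open.
Joint ranges: [-2.65, 2.65], [-0.97, 1.79], [-1.3, 1.35], [-1.93, 2.1], [-1.47, 1.37], [-3.14, 3.14]. Speed limits (rad/s): [2.57, 2.57, 3.14, 3.14, 3.14, 3.14].

## Interface

Orientations are given as a rotation vector (axis times angle).
In Python, from station import observe, viewer, finish_job gives the robot as it stands.
- The arm moves only by the tool play_rows, never from a script. Its argument "moves" is a list of rows, each a list of 7 numbers: the shift along the tool's x, y, z as a fraction of full scale, then the turn, a rotation vector about the tool's x, y, z as a fraction of full scale, then the gripper's target within -1 to 1 (fully open at 1, half-way at 0, shut at -1). In form: [[tx, ty, tz, wx, wy, wz, grip], ...]. A call has exactly 8 rows; each row shifts and turns the commanded pose from where the row before left it, along the tool's axes as they then stand; what a row does not reach is not made up. Full scale, the value 1, is 300 mm for a shift and 180 degrees for a turn. A row lasts 1/12 s, in which the tool goes at most 41.7 mm and 7.16 degrees, less where a joint would pass 70% of its speed; a pose out of reach is approached as far as the arm can. A call with a number of a shift or a turn outside -1 to 1 is refused whole. A call with a gripper value outside its range is refused whole. The fingers move at their own pace and stop on an object; "grip_force" is the grip in N (left out, the last holds). Time passes only in rows, so rows that do not move let the fingers close, or fill a call up. It gives the time, the measured TCP pose, the force, the opening and the grip force at its end, in the units of the state.
- observe(): the state, without advancing time (a new reading comes with each control period).
- viewer.capture(name): name is "scene" or "top"; returns a dict with "frame" (480x640x3 uint8, red, green, blue), "z_map" (480x640 float32, mm along the optical axis (not along the pixel's ray), 0 where there is no reading), "intrinsics" (3x3 intrinsics, pixels), "R" (3x3) and "t" (3): a world point X has camera coordinates R X + t. Camera axes: x right, y down, z forward; pixel columns grow to the right and rows downward; lengths in mm; the calibration is good to about 2 mm. A picture is of the moment at which its call begins.
- finish_job(): hands the job in; it is judged then, once.
Trained networks look in a picture, given as the dict that the camera call returned (one of the last four; its "shot" number tells which), for a name from the list of things; names that differ only in an ending like _2 or _b are one class to them, and where a whole thing is asked for, a point or a joint stands for the part that bears it (a point fixed in the world has none). Each returns a list of dicts, best first, with "p" (0 to 1); they miss things now and then, are a little off and sometimes report something else, mostly with a low value. They report only what shows in the picture. A call takes as long as a camera call. They do not tell look-alikes from the thing itself.
- viewer.silhouettes(picture, target): "mask" (480x640 bool, what is visible of it) and "rect" ([left, top, right, bottom] in pixels, round what is visible of it).
The state is a dict: "time": time; "joints": joint angles; "qd": joint speeds; "tau": joint torques, N m; "tcp_pos": TCP position; "eef_rot": TCP orientation; "contact_force": force on the tool from outside, world axes, zero at the start; "torque": the same for the moment, N m; "opening": finger opening in mm; "grasp_force": force on a finger pad.
Only numpy, scipy, OpenCV 4.12 (cv2) and the standard library are available. Lean on these libraries where they do the work, as an engineer would, in place of code of your own. Each camera call takes 0.05 s, during which the arm holds its last target. There are 200 camera calls.

## Task

Lay the square aluminium tube lengthwise in the bench caliper's channel and let go of it, then push the caliper's carriage along by its thumb tab (never by the blade) until the tube is gently nipped end to end between the jaw and the anvil. Close it softly and do not lean the jaw blade over; leave the jaw resting against the tube with the hand clear, and leave the other things on the desk alone.

Things in the scene. Friction and masses are not known exactly. Their poses are not given: they have to be found in the camera images.
- tube_center (a point): centre of the loose square aluminium tube: 24 x 24 mm outside, 60 mm long, 3 mm walls, open at both ends, about 40 g. It lies flat on the desk, so this centre is 12 mm above the desk. Its y axis runs along the length (either end may lead), z up.
- caliper: bench slide caliper, fixed to the desk; origin on the desk under it. Its y axis (level) runs along the beam, z up, -x towards the robot side. Base plate 110 (x) x 310 (y) x 12 mm, from y = -145 to +165. The fixed post with the anvil is at the -y end, the carriage with jaw and tab slides on the beam (at x = -36 mm) from the +y end towards it.
- channel_mid (a point): middle of the floor of the channel that takes the part (caliper frame x = +12, y = -30, z = +34 mm). The channel runs 60 mm each way along y and is 29 mm wide between two fences 5 mm high. Axes as the caliper.
- post (a point): point on the +y face of the fixed post (74 mm high), over the channel's centre line, 48 mm above the desk, at y = -112 mm in the caliper frame. From here an anvil, a stop with a 24 mm wide flat plate 35 to 61 mm above the desk, sticks out in +y. Its face is 18 to 34 mm from the post, set anew each time and not reported; it does not yield.
- carriage (a joint): how far the carriage is slid along the beam towards the anvil (m). 0 = fully open; the jaw face is at y = 95 mm minus this in the caliper frame. Starts between 0 and 0.04; its stop is at 0.15. It slides with a steady drag of about 5 N and stays where it is left.
- tab_push (a point): middle of the +y face of the thumb tab, the steel upright block on the carriage: push it in the caliper's -y direction to close. Tab 26 mm (x) x 14 mm (y), face flat from 38 to 88 mm (its top) above the desk; this point is 70 mm above the desk, at x = -42 mm in the caliper frame and 47 mm behind (+y of) the jaw face. Axes as the caliper.
- jaw_face (a point): centre of the moving jaw's flat face, looking along the caliper's -y; 61 mm above the desk. Blade 48 mm wide, 8 mm thick, face 41 to 81 mm above the desk. It is held at its foot with sprung play and leans about 2 degrees for 6 N at the part's height; z is vertical when upright. Pushing the tab leans it only once the part is nipped; pressing the blade itself does at once.
- jaw: the moving jaw blade; origin at its foot in the carriage, 12 mm above the desk, in the plane of the face. Axes as the caliper while upright. A good nip on the part is 2 to 8 N; over 12 N marks the part.
- rod: round aluminium rod, 26 mm across, 45 mm high, standing on the desk; origin at its underside. Not to be moved.
- block: solid aluminium block 45 x 34 x 22 mm lying on the desk; origin at its underside. Not to be moved.
- mouse: grey computer mouse, 100 x 58 x 33 mm; origin at its underside. Not to be moved.
- driver: screwdriver with a black handle, 160 mm long, lying on the desk. Not to be moved.
- pot: white pot with a small green succulent, 68 mm across, 100 mm high; origin at its underside. Not to be moved.
- figurine: dark wooden bear figurine, 72 mm across, 114 mm high; origin at its underside. Not to be moved.
There are look-alikes about, which are no part of the job. Leave any black or blue look-alike of the part that bears tube_center alone.

How it is judged:
By the outcome, as a careful person would: the job done as asked, in the order asked, and still so for the second after the job is handed in, with the robot touching nothing.
It also fails if it takes over 59 s, if anything falls off the work surface, if the arm or the gripper's body presses on something with over 40 N, if the wrist force passes 120 N, or if a joint passes its speed limit or range.

## Working session

There is one attempt and no reset: what is moved stays moved. The work goes in short steps, Python scripts to look and compute and a tool call to move; the robot and the scene stay as the last step left them, time stands still between calls to the robot, and variables do not carry over. Pictures are saved under pics/ and viewed, at most 10 in all, crops included, and the job is handed in when it is done.

Besides the shell and the picture viewer there is one more tool, called after ">>>" in YAML: its name, and indented under it one key for each argument. play_rows: Moves the arm, as the interface text tells. Shift numbers are shares of 300 mm and turn numbers shares of 180 degrees, none past 1 either way. Its arguments: {"type":"object","properties":{"moves":{"type":"array"},"grip_force":{"type":"number"}},"required":["moves"]}

```bash
mkdir -p pics
cat > h.py <<'E'
import numpy as np, cv2
from station import observe, viewer, finish_job
def pts(c,mask=None):
    z=c["z_map"]; K=c["intrinsics"]; v,u=np.nonzero((z>0)&(mask if mask is not None else True))
    d=z[v,u]; P=np.c_[(u-K[0,2])*d/K[0,0],(v-K[1,2])*d/K[1,1],d]
    return (P-c["t"])@c["R"],u,v
def save(n,img): cv2.imwrite("pics/"+n,cv2.cvtColor(img,cv2.COLOR_RGB2BGR))
E
python3 - <<'E'
from h import *
np.set_printoptions(precision=1,suppress=True)
for cam in ["top","scene"]:
    c=viewer.capture(cam); save(cam+"0.png",c["frame"])
    np.savez(cam+"0.npz",**{k:c[k] for k in("frame","z_map","intrinsics","R","t")})
    for n in ["tube_center","caliper","carriage","jaw","post","tab_push","channel_mid"]:
        try:
          for d in viewer.silhouettes(c,n)[:4]:
            P,u,v=pts(c,d["mask"]); print(cam,n,round(d["p"],2),np.array(d["rect"]),np.median(P,0),P.min(0),P.max(0))
            if d["p"]>.3: cv2.imwrite(f"pics/m_{cam}_{n}.png",d["mask"].astype(np.uint8)*255) 
        except Exception as e: print(n,e)
print(observe())
E
```

```text
top tube_center 0.85 [470.1 293.3 486.3 314.8] [ 343.8 -400.6   23.5] [ 316.2 -424.8   -5.2] [ 373.5 -376.9   32.1]
top tube_center 0.79 [431.  236.  449.3 253. ] [ 507.9 -309.9   23.9] [ 486.6 -337.6   -1.2] [ 530.1 -282.    32.3]
top tube_center 0.79 [422.9 268.5 451.8 285.8] [ 415.6 -295.7   23.7] [ 401.1 -335.1   -4.7] [ 432.3 -264.5   32.6]
top tube_center 0.53 [460.2 251.5 484.5 274.7] [ 449.3 -393.6   24.1] [ 424.6 -422.2   -3.9] [ 477.1 -368.    33.2]
top caliper 0.62 [241.  200.9 355.4 272.8] [544.2  85.6  15.1] [452.5 -73.7  -4.7] [641.5 247.8  92.6]
top carriage 0.71 [258.7 228.4 281.4 265.2] [488.2 152.2  43.3] [464.3 129.7   4.1] [558.  190.   92.6]
top carriage 0.38 [172.7 271.2 204.2 292.5] [412.3 368.4  89.7] [380.7 345.5  21.1] [448.9 403.6 118.8]
top jaw 0.64 [151.6 206.5 186.2 232.3] [580.4 426.2  85.7] [551.8 400.4  -2.7] [635.  492.8 105.1]
top post 0.72 [240.  200.  355.6 273.6] [543.3  86.1  15. ] [452.5 -76.5  -4.7] [641.5 248.1  92.6]
top post 0.55 [301.6 169.5 358.1 180.6] [718.  -35.9  21.8] [702.4 -84.3  -2. ] [737.3  72.6  32.8]
top tab_push 0.6 [260.7 22
[... 1273 characters left out ...]
0. ]
scene tab_push 0.98 [315.3 204.2 347.3 243.7] [507.9 145.3  53.2] [406.6 115.4  -5.3] [557.3 292.5  90. ]
scene tab_push 0.5 [291.8 205.3 362.3 311.4] [562.4  56.   26.2] [452.7 -81.   -3.4] [643.9 264.2  90. ]
scene channel_mid 0.73 [293.3 205.5 363.5 309. ] [562.8  57.   25.7] [452.7 -78.9  -4.5] [643.9 264.2  90. ]
{'time': 0.8, 'joints': array([-1.4,  0.3, -0.2,  1.1,  0. ,  1.4]), 'qd': array([ 0.,  0., -0., -0., -0., -0.]), 'tau': array([ -0. , -44.3,  26.3,   0. ,  -0. ,   0. ]), 'tcp_pos': array([ 153.5, -528.2,  231.3]), 'eef_rot': array([3.1, 0.4, 0. ]), 'contact_force': array([-0.4,  0.2, -1.1]), 'torque': array([0., 0., 0.]), 'grasp_force': 0.0, 'opening': 85.64586264835388}
```

Run:
```python
import cv2,numpy as np
t=cv2.imread("pics/top0.png"); s=cv2.imread("pics/scene0.png")
a=cv2.resize(t[225:325,400:500],(400,400),interpolation=cv2.INTER_CUBIC)
b=cv2.resize(s[325:425,90:245],(400,258),interpolation=cv2.INTER_CUBIC)
b=cv2.copyMakeBorder(b,0,142,0,0,cv2.BORDER_CONSTANT)
cv2.imwrite("pics/crop1.png",np.hstack([a,b]))
a=cv2.resize(t[190:285,230:365],(568,400)); b=cv2.resize(s[195:320,285:372],(232,333))
b=cv2.copyMakeBorder(b,0,67,0,0,cv2.BORDER_CONSTANT)
cv2.imwrite("pics/crop2.png",np.hstack([a,b]))
```

```text
(no output)
```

View pics/crop1.png

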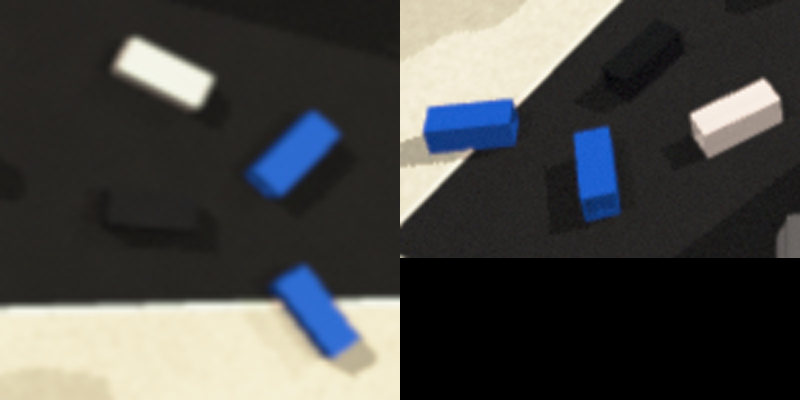

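View pics/crop2.png

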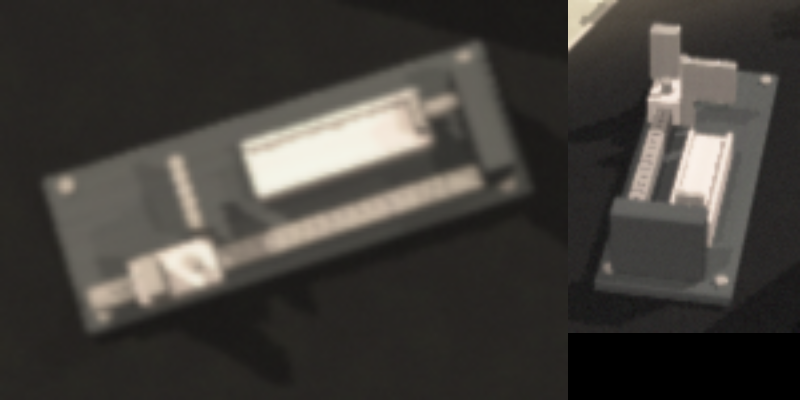

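View pics/scene0.png

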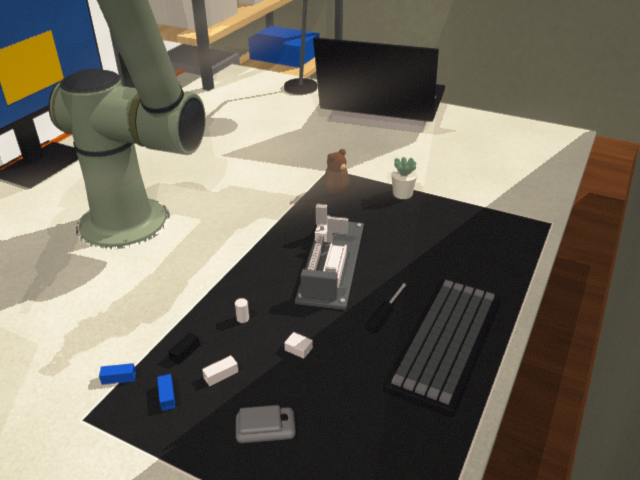

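View pics/top0.png

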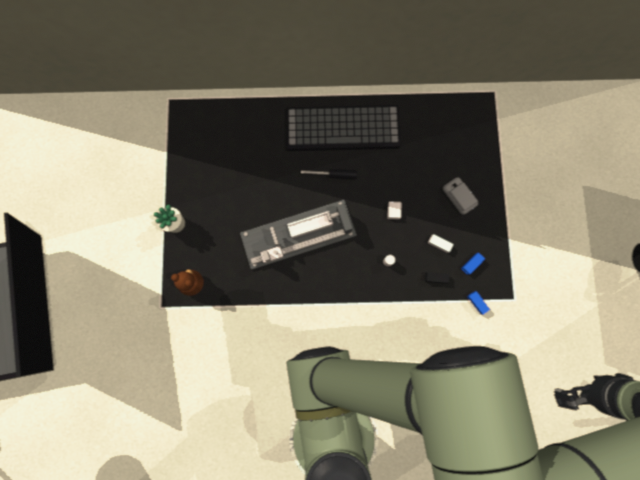

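```bash
cat > fit.py <<'E'
from h import *
np.set_printoptions(precision=1,suppress=True)
from scipy.optimize import minimize
for cam in ["top","scene"]:
    c=dict(np.load(cam+"0.npz")); P,u,v=pts(c)
    # tube
    m=(np.hypot(P[:,0]-510,P[:,1]+312)<60)
    br=c["frame"][v,u].astype(int).min(1)
    t=m&(P[:,2]>18)&(P[:,2]<30)&(br>110)
    r=cv2.minAreaRect(P[t][:,:2].astype(np.float32)); print(cam,"tube",r,np.median(P[t][:,2]),t.sum(),P[t].mean(0))
    # caliper: region
    m=(np.hypot(P[:,0]-544,P[:,1]-86)<190)&(P[:,2]>7)&(P[:,2]<95)
    m&=~((P[:,2]>17)&(P[:,2]<0))
    r=cv2.minAreaRect(P[m][:,:2].astype(np.float32)); print("cal",r, cv2.boxPoints(r))
    f=P[m&(np.abs(P[:,2]-12)<5)]; print("desk z",np.median(P[(np.abs(P[:,2])<5)][:,2]),"plate z",np.median(f[:,2]))
    # robust fit of rectangle 110x310 centre
    ang=np.deg2rad
    best=None
    Q=P[m][:,:2]
    for a in np.deg2rad(np.arange(8,26,.25)):
        # caliper y axis = (-sin a... )
        y=np.array([-np.sin(a),np.cos(a)]); x=np.array([np.cos(a),np.sin(a)])
        X=Q@x;Y=Q@y
        l=[np.percentile(X,1),np.percentile(X,99),np.percentile(Y,.5),np.percentile(Y,99.5)]
        s=(l[1]-l[0])*(l[3]-l[2])
        if best is None or s<best[0]: best=(s,np.rad2deg(a),np.array(l),(l[0]+l[1])/2*x+((l[2]+l[3])/2-10)*y)
    print("best",best)
E
python3 fit.py
```

```text
top tube ((510.3076171875, -310.5881042480469), (60.40960693359375, 24.89361572265625), 60.67703628540039) 24.34720264403754 185 [ 509.7 -310.6   24.2]
cal ((541.6609497070312, 77.24272155761719), (347.7978515625, 368.93212890625), 61.41630172729492) [[ 296.5   12.8]
 [ 620.4 -163.7]
 [ 786.8  141.7]
 [ 462.9  318.2]]
desk z 0.3791817407459978 plate z 12.074145339230922
best (np.float64(72655.7950383427), np.float64(25.75), array([ 431. ,  663.7, -314.8,   -2.6]), array([566.3,  85.9]))
scene tube ((511.56640625, -312.1085205078125), (61.02253723144531, 28.325965881347656), 60.99856185913086) 22.797506424451818 376 [ 511.9 -313.2   22.9]
cal ((603.5455322265625, 101.28883361816406), (226.58995056152344, 317.2565002441406), 16.896114349365234) [[449.  220.1]
 [541.2 -83.4]
 [758.1 -17.6]
 [665.8 286. ]]
desk z -0.5156138850401263 plate z 11.182747459621687
best (np.float64(32812.56733005645), np.float64(16.75), array([ 496.2,  604.2, -232.7,   71.1]), array([553.1,  71.7]))
```

```bash
cat > fit2.py <<'E'
from h import *
np.set_printoptions(precision=1,suppress=True)
for cam in ["top","scene"]:
    c=dict(np.load(cam+"0.npz")); P,u,v=pts(c)
    m=(np.hypot(P[:,0]-544,P[:,1]-86)<190)&(P[:,2]>6)&(P[:,2]<95)
    img=np.zeros((480,640),np.uint8); img[v[m],u[m]]=1
    n,lab=cv2.connectedComponents(img,connectivity=4)
    k=np.bincount(lab[lab>0]).argmax(); m&=lab[v,u]==k
    Q=P[m]; best=[]
    for a in np.deg2rad(np.arange(12,23,.1)):
        y=np.array([-np.sin(a),np.cos(a)]); x=np.array([np.cos(a),np.sin(a)])
        X=Q[:,:2]@x;Y=Q[:,:2]@y
        l=np.r_[np.percentile(X,[1,99]),np.percentile(Y,[.5,99.5])]
        best.append(((l[1]-l[0])*(l[3]-l[2]),np.rad2deg(a),l[1]-l[0],l[3]-l[2],*( (l[0]+l[1])/2*x+((l[2]+l[3])/2-10)*y)))
    b=min(best); print(cam,m.sum(),np.array(b))
    a=np.deg2rad(16.9 if 0 else b[1]); y=np.array([-np.sin(a),np.cos(a)]); x=np.array([np.cos(a),np.sin(a)]); o=np.array(b[4:6])
    L=np.c_[(Q[:,:2]-o)@x,(Q[:,:2]-o)@y,Q[:,2]]
    def rep(n,s): 
        S=L[s]; print(n,len(S), len(S) and (S.min(0),S.max(0),S.mean(0)))
        if len(S)>15: r=cv2.minAreaRect(S[:,:2].astype(np.float32)); print("   ",np.round(r[0],1),np.round(r[1],1),round(r[2],1))
    rep("post top",(L[:,2]>68)&(L[:,2]<79)&(L[:,1]<-100))
    rep("chan",(L[:,2]>30)&(L[:,2]<44)&(L[:,0]>-8)&(abs(L[:,1]+30)<75))
    rep("anvil",(L[:,2]>50)&(L[:,2]<66)&(L[:,0]>-8)&(L[:,1]>-110)&(L[:,1]<-70))
    rep("jaw",(L[:,2]>70)&(L[:,2]<86)&(L[:,0]>-14)&(L[:,1]>20))
    rep("tab",(L[:,2]>83)&(L[:,2]<94)&(L[:,0]<-14)&(L[:,1]>20))
E
python3 fit2.py
```

```text
top 4202 [33074.6    17.2   107.9   306.4   549.3    76. ]
post top 215 (array([ -43.9, -133.9,   68.3]), array([  31.2, -111.4,   79. ]), array([  -7.9, -122.4,   73.7]))
    [  -6.3 -122.3] [22.2 75. ] 89.1
chan 547 (array([ -7. , -90.2,  30. ]), array([31.1, 29.8, 43.9]), array([ 12. , -27. ,  35.7]))
    [ 12.  -30.1] [119.9  38.1] 89.9
anvil 52 (array([  -0.3, -109.6,   50.4]), array([ 24.2, -80.7,  65.4]), array([ 10.5, -92.8,  56.4]))
    [  8.8 -93.5] [30.2 23.4] 73.6
jaw 45 (array([-13.9,  68.8,  71.9]), array([29.8, 76.7, 85.4]), array([ 7.6, 72.7, 80.7]))
    [ 8.  72.8] [43.6  7.8] 0.6
tab 55 (array([-53.5,  70.3,  83.8]), array([-14.1, 115.4,  92.6]), array([-39.8, 106.8,  88.2]))
    [-28.8  98. ] [23.3 59.2] 47.3
scene 4399 [32500.8    17.1   106.9   304.    552.7    71.5]
post top 297 (array([ -44.2, -134.2,   68. ]), array([  30.2, -105.8,   78.4]), array([  -6.7, -121.4,   72.3]))
    [  -7.  -120.1] [27.1 74.5] 87.9
chan 418 (array([ -7.6, -88.1,  30.2]), array([30.2, 36.2, 43.5]), array([ 12.6, -12.9,  34.8]))
    [ 11.1 -25.9] [124.3  37.5] 89.7
anvil 52 (array([ -0. , -85.7,  50.7]), array([ 21.6, -74.3,  63. ]), array([ 11. , -81.2,  57.4]))
    [ 10.6 -81.2] [20.8 10.8] 19.8
jaw 92 (array([-13.4,  68.9,  70. ]), array([25.8, 85.2, 83.7]), array([ 7.1, 75.1, 76.8]))
    [ 6.1 77. ] [39.3 16.2] 1.0
tab 49 (array([-54.5, 103.4,  83.1]), array([-28.4, 119.7,  90. ]), array([-42. , 111.2,  86.3]))
    [-41.5 112.3] [24.7 16.8] 5.7
```

```bash
cat > plan.py <<'E'
# usage: plan.py x y z yaw_of_tool_y(deg) nrows grip
import sys; from h import *; from scipy.spatial.transform import Rotation as R
s=observe(); p=np.array(s["tcp_pos"]); r=R.from_rotvec(s["eef_rot"])
x,y,z,yaw,n,g=map(float,sys.argv[1:7]); n=int(n)
M=r.as_matrix(); cur=np.degrees(np.arctan2(M[1,1],M[0,1]))
d=(yaw-cur+90)%180-90
Y=np.array([np.cos(np.radians(cur+d)),np.sin(np.radians(cur+d)),0]); Z=np.array([0,0,-1.])
Rt=R.from_matrix(np.c_[np.cross(Y,Z),Y,Z]); w=(r.inv()*Rt).as_rotvec()
print("cur yaw",cur.round(2),"turn",np.degrees(w).round(2),"dist",(np.array([x,y,z])-p).round(1),"j6",s["joints"][5].round(2),"F",np.round(s["contact_force"],1))
rows=[];q=r;step=(np.array([x,y,z])-p)/n
for i in range(n):
    rows.append([*(np.round(q.inv().apply(step)/300,3).tolist()),*(np.round(w/n/np.pi,4).tolist()),g]); q=q*R.from_rotvec(w/n)
print(rows)
E
python3 plan.py 510 -311 120 150.7 16 1
```

```text
cur yaw -73.8 turn [  0.    0.  -44.5] dist [ 356.5  217.2 -111.3] j6 1.44 F [-0.4  0.2 -1.1]
[[0.084, -0.023, 0.023, 0.0, 0.0, -0.0155, 1.0], [0.085, -0.019, 0.023, 0.0, 0.0, -0.0155, 1.0], [0.086, -0.014, 0.023, 0.0, 0.0, -0.0155, 1.0], [0.086, -0.01, 0.023, 0.0, 0.0, -0.0155, 1.0], [0.087, -0.006, 0.023, 0.0, 0.0, -0.0155, 1.0], [0.087, -0.002, 0.023, 0.0, 0.0, -0.0155, 1.0], [0.087, 0.002, 0.023, 0.0, 0.0, -0.0155, 1.0], [0.087, 0.007, 0.023, 0.0, 0.0, -0.0155, 1.0], [0.086, 0.011, 0.023, 0.0, 0.0, -0.0155, 1.0], [0.086, 0.015, 0.023, 0.0, 0.0, -0.0155, 1.0], [0.085, 0.019, 0.023, 0.0, 0.0, -0.0155, 1.0], [0.084, 0.023, 0.023, 0.0, 0.0, -0.0155, 1.0], [0.083, 0.027, 0.023, 0.0, 0.0, -0.0155, 1.0], [0.081, 0.031, 0.023, 0.0, 0.0, -0.0155, 1.0], [0.08, 0.035, 0.023, 0.0, 0.0, -0.0155, 1.0], [0.078, 0.039, 0.023, 0.0, 0.0, -0.0155, 1.0]]
```

The four tube-shaped candidates in the top view are white-silver at (441,244), blue at (475,263) and (479,303), and black at (438,278). The bare aluminium one at (441,244) is the part, and the enlarged crop confirms it.

>>> play_rows:
  moves:
    - [0.084,-0.023,0.023,0,0,-0.0155,1]
    - [0.085,-0.019,0.023,0,0,-0.0155,1]
    - [0.086,-0.014,0.023,0,0,-0.0155,1]
    - [0.086,-0.01,0.023,0,0,-0.0155,1]
    - [0.087,-0.006,0.023,0,0,-0.0155,1]
    - [0.087,-0.002,0.023,0,0,-0.0155,1]
    - [0.087,0.002,0.023,0,0,-0.0155,1]
    - [0.087,0.007,0.023,0,0,-0.0155,1]

```text
time: 1.47
tcp_pos: [332.9, -418.7, 175.8]
eef_rot: [2.964, 1.04, 0.0]
contact_force: [0.2, -0.5, 0.2]
opening: 85.3
grasp_force: 0.0
```

>>> play_rows:
  moves:
    - [0.086,0.011,0.023,0,0,-0.0155,1]
    - [0.086,0.015,0.023,0,0,-0.0155,1]
    - [0.085,0.019,0.023,0,0,-0.0155,1]
    - [0.084,0.023,0.023,0,0,-0.0155,1]
    - [0.083,0.027,0.023,0,0,-0.0155,1]
    - [0.081,0.031,0.023,0,0,-0.0155,1]
    - [0.08,0.035,0.023,0,0,-0.0155,1]
    - [0.078,0.039,0.023,0,0,-0.0155,1]

```text
time: 2.13
tcp_pos: [511.2, -309.4, 120.6]
eef_rot: [2.707, 1.594, -0.0]
contact_force: [0.7, -0.4, 0.5]
opening: 85.3
grasp_force: 0.0
```

```bash
python3 plan.py 510.3 -311 8 150.7 8 1
```

```text
cur yaw -29.01 turn [0.01 0.01 0.29] dist [  -0.9   -1.6 -112.6] j6 1.41 F [ 0.7 -0.4  0.5]
[[-0.001, -0.0, 0.047, 0.0, 0.0, 0.0002, 1.0], [-0.001, -0.0, 0.047, 0.0, 0.0, 0.0002, 1.0], [-0.001, -0.0, 0.047, 0.0, 0.0, 0.0002, 1.0], [-0.001, -0.0, 0.047, 0.0, 0.0, 0.0002, 1.0], [-0.001, -0.0, 0.047, 0.0, 0.0, 0.0002, 1.0], [-0.001, -0.0, 0.047, 0.0, 0.0, 0.0002, 1.0], [-0.001, -0.0, 0.047, 0.0, 0.0, 0.0002, 1.0], [-0.001, 0.0, 0.047, 0.0, 0.0, 0.0002, 1.0]]
```

>>> play_rows:
  moves:
    - [-0.001,0,0.047,0,0,0.0002,1]
    - [-0.001,0,0.047,0,0,0.0002,1]
    - [-0.001,0,0.047,0,0,0.0002,1]
    - [-0.001,0,0.047,0,0,0.0002,1]
    - [-0.001,0,0.047,0,0,0.0002,1]
    - [-0.001,0,0.047,0,0,0.0002,1]
    - [-0.001,0,0.047,0,0,0.0002,1]
    - [0,0,0.047,0,0,0.0002,1]

```text
time: 2.8
tcp_pos: [509.1, -312.2, 7.4]
eef_rot: [2.713, 1.584, 0.0]
contact_force: [0.3, 0.3, -0.0]
opening: 85.2
grasp_force: 0.0
```

>>> play_rows:
  moves:
    - [0,0,0,0,0,0,-1]
    - [0,0,0,0,0,0,-1]
    - [0,0,0,0,0,0,-1]
    - [0,0,0,0,0,0,-1]
    - [0,0,0,0,0,0,-1]
    - [0,0,0,0,0,0,-1]
    - [0,0,0,0,0,0,-1]
    - [0,0,0,0,0,0,-1]
  grip_force: 30

```text
time: 3.47
tcp_pos: [509.9, -312.6, 9.2]
eef_rot: [2.711, 1.583, 0.001]
contact_force: [-0.0, -0.6, 5.8]
opening: 23.3
grasp_force: 30.5
```

>>> play_rows:
  moves:
    - [0,0,-0.03,0,0,0,-1]
    - [0,0,-0.05,0,0,0,-1]
    - [0,0,-0.07,0,0,0,-1]
    - [0,0,-0.07,0,0,0,-1]
    - [0,0,-0.07,0,0,0,-1]
    - [0,0,-0.07,0,0,0,-1]
    - [0,0,-0.07,0,0,0,-1]
    - [0,0,-0.05,0,0,0,-1]

```text
time: 4.13
tcp_pos: [509.3, -312.2, 154.5]
eef_rot: [2.712, 1.583, 0.001]
contact_force: [-0.4, -0.4, -0.6]
opening: 23.4
grasp_force: 29.8
```

```bash
python3 - <<'E'
from h import *
from scipy.spatial.transform import Rotation as R
c=viewer.capture("scene"); save("lift.png",cv2.resize(c["frame"][230:430,100:340],(720,600)))
s=observe(); print(s["tcp_pos"],s["contact_force"],s["opening"])
M=R.from_rotvec(s["eef_rot"]); 
for cam in ["scene","top"]:
  c=viewer.capture(cam)
  for d in viewer.silhouettes(c,"tube_center")[:5]:
    P,u,v=pts(c,d["mask"]); print(cam,d["p"],d["rect"].__repr__(),np.median(P,0).round(1))
    L=M.inv().apply(P-s["tcp_pos"]); k=np.abs(L).max(1)<60
    if k.sum()>30: print(np.percentile(L[k],[2,10,50,90,98],axis=0).round(1))
E
python3 plan.py 574.4 35.6 140 17.2 16 -1
```

```text
[ 510.61889097 -313.22304859  157.17501803] [0.53955692 0.094437   2.00684568] 22.99657870485727
scene 0.95 [167.0, 331.7, 199.5, 363.2] [ 422.7 -300.5   21.3]
scene 0.95 [100.0, 365.5, 134.5, 384.3] [ 347.8 -408.9   20.7]
scene 0.59 [192.0, 302.8, 230.6, 328.8] [ 510.2 -329.1  165.2]
[[-28.7 -11.7 -15.8]
 [-27.4  -8.1 -14.8]
 [-15.3  10.4  -7.9]
 [ 25.4  13.    6.8]
 [ 30.1  14.    9.2]]
scene 0.57 [157.7, 374.2, 178.5, 410.8] [ 460.1 -404.7   22.6]
scene 0.17 [328.9, 215.2, 347.1, 242.4] [528.3 142.3  58.9]
top 0.63 [424.8, 271.1, 438.6, 281.2] [ 418.7 -274.    24. ]
top 0.42 [440.6, 226.3, 453.8, 236.6] [ 518.9 -291.7  167.7]
[[ 10.7 -14.3 -15.9]
 [ 13.4 -13.2 -14.3]
 [ 22.6  -2.9 -10.6]
 [ 30.7   7.1   9. ]
 [ 31.6   9.6  12.6]]
cur yaw -29.44 turn [ -0.07  -0.05 -46.64] dist [ 65.9 347.2 -11.2] j6 1.41 F [-0.2 -0.7 -0.1]
[[0.07, -0.024, 0.002, -0.0, -0.0, -0.0162, -1.0], [0.071, -0.02, 0.002, -0.0, -0.0, -0.0162, -1.0], [0.072, -0.016, 0.002, -0.0, -0.0, -0.0162, -1.0], [0.073, -0.013, 0.002, -0.0, -0.0, -0.0162, -1.0], [0.073, -0.009, 0.002, -0.0, -0.0, -0.0162, -1.0], [0.073, -0.005, 0.002, -0.0, -0.0, -0.0162, -1.0], [0.074, -0.002, 0.002, -0.0, -0.0, -0.0162, -1.0], [0.074, 0.002, 0.002, -0.0, -0.0, -0.0162, -1.0], [0.073, 0.006, 0.002, -0.0, -0.0, -0.0162, -1.0], [0.073, 0.01, 0.002, -0.0, -0.0, -0.0162, -1.0], [0.072, 0.013, 0.002, -0.0, -0.0, -0.0162, -1.0], [0.072, 0.017, 0.002, -0.0, -0.0, -0.0162, -1.0], [0.071, 0.021, 0.002, -0.0, -0.0, -0.0162, -1.0], [0.07, 0.024, 0.002, -0.0, -0.0, -0.0162, -1.0], [0.068, 0.028, 0.002, -0.0, -0.0, -0.0162, -1.0], [0.067, 0.031, 0.002, -0.0, -0.0, -0.0162, -1.0]]
```

View pics/lift.png

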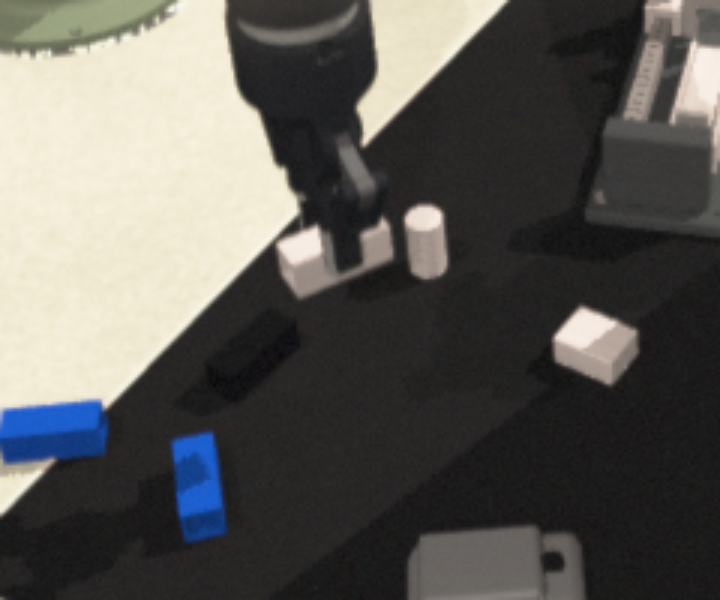

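The tube is held level across the fingers, with one long face visible at crop (335,255). The rod at (427,240) and the look-alikes haven't moved.

>>> play_rows:
  moves:
    - [0.07,-0.024,0.002,0,0,-0.0162,-1]
    - [0.071,-0.02,0.002,0,0,-0.0162,-1]
    - [0.072,-0.016,0.002,0,0,-0.0162,-1]
    - [0.073,-0.013,0.002,0,0,-0.0162,-1]
    - [0.073,-0.009,0.002,0,0,-0.0162,-1]
    - [0.073,-0.005,0.002,0,0,-0.0162,-1]
    - [0.074,-0.002,0.002,0,0,-0.0162,-1]
    - [0.074,0.002,0.002,0,0,-0.0162,-1]

```text
time: 5.05
tcp_pos: [540.9, -136.5, 145.5]
eef_rot: [-2.332, -2.101, 0.002]
contact_force: [0.2, 0.6, -0.6]
opening: 23.4
grasp_force: 29.8
```

>>> play_rows:
  moves:
    - [0.073,0.006,0.002,0,0,-0.0162,-1]
    - [0.073,0.01,0.002,0,0,-0.0162,-1]
    - [0.072,0.013,0.002,0,0,-0.0162,-1]
    - [0.072,0.017,0.002,0,0,-0.0162,-1]
    - [0.071,0.021,0.002,0,0,-0.0162,-1]
    - [0.07,0.024,0.002,0,0,-0.0162,-1]
    - [0.068,0.028,0.002,0,0,-0.0162,-1]
    - [0.067,0.031,0.002,0,0,-0.0162,-1]

```text
time: 5.72
tcp_pos: [573.8, 36.9, 140.6]
eef_rot: [-1.859, -2.529, 0.003]
contact_force: [0.3, -0.2, -0.5]
opening: 23.4
grasp_force: 29.7
```

```bash
python3 plan.py 573.5 38.5 60 17.2 8 -1
```

```text
cur yaw 17.35 turn [-0.17 -0.06  0.15] dist [ -0.3   1.6 -80.6] j6 1.2 F [ 0.3 -0.2 -0.5]
[[0.001, 0.0, 0.034, -0.0001, -0.0, 0.0001, -1.0], [0.001, 0.0, 0.034, -0.0001, -0.0, 0.0001, -1.0], [0.001, 0.0, 0.034, -0.0001, -0.0, 0.0001, -1.0], [0.001, 0.0, 0.034, -0.0001, -0.0, 0.0001, -1.0], [0.001, 0.0, 0.034, -0.0001, -0.0, 0.0001, -1.0], [0.001, 0.0, 0.034, -0.0001, -0.0, 0.0001, -1.0], [0.001, 0.0, 0.034, -0.0001, -0.0, 0.0001, -1.0], [0.001, 0.0, 0.034, -0.0001, -0.0, 0.0001, -1.0]]
```

>>> play_rows:
  moves:
    - [0.001,0,0.034,0,0,0,-1]
    - [0.001,0,0.034,0,0,0,-1]
    - [0.001,0,0.034,0,0,0,-1]
    - [0.001,0,0.034,0,0,0,-1]
    - [0.001,0,0.034,0,0,0.0003,-1]
    - [0.001,0,0.034,0,0,0.0003,-1]
    - [0,0,0.034,0,0,0,-1]
    - [0,0,0.034,0,0,0,-1]

```text
time: 6.38
tcp_pos: [574.3, 37.0, 59.8]
eef_rot: [-1.867, -2.526, 0.0]
contact_force: [-0.3, 0.1, -0.6]
opening: 23.3
grasp_force: 29.8
```

```bash
cat > look.py <<'E'
from h import *; import sys
np.set_printoptions(precision=1,suppress=True)
a=np.radians(17.2); X=np.array([np.cos(a),np.sin(a)]);Yv=np.array([-np.sin(a),np.cos(a)]);O=np.array([549.3,76.])
def loc(P): return np.c_[(P[:,:2]-O)@X,(P[:,:2]-O)@Yv,P[:,2]]
s=observe(); print("tcp local",loc(np.array([s["tcp_pos"]])),"F",np.array(s["contact_force"]),s["time"])
ims=[]
for cam,(r,co) in {"scene":((195,315),(280,380)),"top":((190,280),(230,365))}.items():
    c=viewer.capture(cam); np.savez(cam+"_l.npz",**{k:c[k] for k in("frame","z_map","intrinsics","R","t")})
    im=c["frame"][r[0]:r[1],co[0]:co[1]]; ims.append(cv2.resize(im,None,fx=400/im.shape[0],fy=400/im.shape[0],interpolation=cv2.INTER_CUBIC)[:, :400])
    for d in viewer.silhouettes(c,"tube_center")[:6]:
        P,u,v=pts(c,d["mask"]); L=loc(P)
        if np.hypot(*np.median(L,0)[:2])<90: print(cam,round(d["p"],2),np.median(L,0),len(L));print(np.percentile(L,[3,10,50,90,97],axis=0))
save(sys.argv[1],np.hstack(ims))
E
python3 look.py a.png
```

```text
tcp local [[ 12.4 -44.6  59.8]] F [-0.3  0.1 -0.6] 6.3833
scene 0.61 [ 11.7 -56.9  72.8] 266
[[  1.4 -75.2  50.6]
 [  2.9 -71.8  52.2]
 [ 11.7 -56.9  72.8]
 [ 22.1 -24.6  75.3]
 [ 24.1 -17.4  76.4]]
```

View pics/a.png

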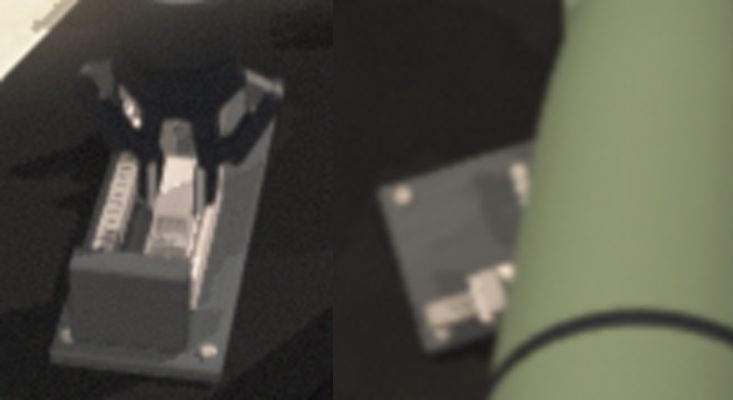

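The tube hangs over the channel between the fingers at crop (178,190), just in front of the post and roughly centred on the channel. I'm nudging it 0.6 mm towards +x and lowering it.

>>> play_rows:
  moves:
    - [0,0.001,0.01,0,0,0,-1]
    - [0,0.001,0.01,0,0,0,-1]
    - [0,0,0.01,0,0,0,-1]
    - [0,0,0.008,0,0,0,-1]
    - [0,0,0.005,0,0,0,-1]
    - [0,0,0.002,0,0,0,-1]
    - [0,0,0.002,0,0,0,-1]
    - [0,0,0,0,0,0,-1]

```text
time: 7.25
tcp_pos: [575.0, 37.7, 46.7]
eef_rot: [-1.866, -2.527, 0.0]
contact_force: [-0.3, 0.2, -0.8]
opening: 23.3
grasp_force: 29.8
```

>>> play_rows:
  moves:
    - [0,0,0.002,0,0,0,-1]
    - [0,0,0.002,0,0,0,-1]
    - [0,0,0.002,0,0,0,-1]
    - [0,0,0.002,0,0,0,-1]
    - [0,0,0.002,0,0,0,-1]
    - [0,0,0.001,0,0,0,-1]
    - [0,0,0,0,0,0,-1]
    - [0,0,0,0,0,0,-1]

```text
time: 7.92
tcp_pos: [575.0, 37.6, 43.5]
eef_rot: [-1.866, -2.527, 0.0]
contact_force: [-0.9, 0.3, -0.2]
opening: 23.3
grasp_force: 29.8
```

>>> play_rows:
  moves:
    - [0,0,0.001,0,0,0,-1]
    - [0,0,0.001,0,0,0,-1]
    - [0,0,0.001,0,0,0,-1]
    - [0,0,0.001,0,0,0,-1]
    - [0,0,0.001,0,0,0,-1]
    - [0,0,0,0,0,0,-1]
    - [0,0,0,0,0,0,-1]
    - [0,0,0,0,0,0,-1]

```text
time: 8.58
tcp_pos: [575.1, 37.6, 43.2]
eef_rot: [1.866, 2.527, 0.0]
contact_force: [-2.6, -0.5, 9.4]
opening: 23.2
grasp_force: 31.1
```

>>> play_rows:
  moves:
    - [0,0,-0.002,0,0,0,-0.4]
    - [0,0,0,0,0,0,-0.3]
    - [0,0,0,0,0,0,-0.2]
    - [0,0,0,0,0,0,-0.1]
    - [0,0,0,0,0,0,0]
    - [0,0,0,0,0,0,0]
    - [0,0,0,0,0,0,0]
    - [0,0,0,0,0,0,0]

```text
time: 9.25
tcp_pos: [574.9, 37.6, 42.5]
eef_rot: [-1.866, -2.527, 0.0]
contact_force: [0.7, -0.7, -0.1]
opening: 42.8
grasp_force: 0.0
```

>>> play_rows:
  moves:
    - [0,0,-0.02,0,0,0,0]
    - [0,0,-0.04,0,0,0,0]
    - [0,0,-0.06,0,0,0,0]
    - [0,0,-0.06,0,0,0,0]
    - [0,0,-0.06,0,0,0,0]
    - [0,0,-0.06,0,0,0,0]
    - [0,0,-0.05,0,0,0,0]
    - [0,0,-0.05,0,0,0,0]

```text
time: 9.92
tcp_pos: [575.1, 37.6, 164.1]
eef_rot: [1.866, 2.526, 0.001]
contact_force: [-0.3, -0.1, -0.8]
opening: 42.7
grasp_force: 0.0
```

```bash
python3 plan.py 460 205 170 17.2 8 -1
```

```text
cur yaw 17.1 turn [ 0.05  0.02 -0.1 ] dist [-115.1  167.4    5.9] j6 1.21 F [-0.3 -0.1 -0.8]
[[0.081, -0.025, -0.002, 0.0, 0.0, -0.0001, -1.0], [0.081, -0.025, -0.002, 0.0, 0.0, -0.0001, -1.0], [0.081, -0.025, -0.002, 0.0, 0.0, -0.0001, -1.0], [0.081, -0.025, -0.002, 0.0, 0.0, -0.0001, -1.0], [0.081, -0.025, -0.002, 0.0, 0.0, -0.0001, -1.0], [0.081, -0.025, -0.002, 0.0, 0.0, -0.0001, -1.0], [0.081, -0.025, -0.002, 0.0, 0.0, -0.0001, -1.0], [0.081, -0.025, -0.002, 0.0, 0.0, -0.0001, -1.0]]
```

>>> play_rows:
  moves:
    - [0.081,-0.023,-0.002,0,0,0,-1]
    - [0.081,-0.023,-0.002,0,0,0,-1]
    - [0.081,-0.023,-0.002,0,0,0,-1]
    - [0.081,-0.023,-0.002,0,0,0,-1]
    - [0.081,-0.023,-0.002,0,0,0,-1]
    - [0.081,-0.023,-0.002,0,0,0,-1]
    - [0.081,-0.023,-0.002,0,0,0,-1]
    - [0.081,-0.023,-0.002,0,0,0,-1]

```text
time: 10.58
tcp_pos: [464.4, 208.2, 168.0]
eef_rot: [1.866, 2.527, 0.001]
contact_force: [-0.2, 0.1, 0.7]
opening: 0.0
grasp_force: 0.0
```

```bash
python3 look.py b.png; cp scene_l.npz scene0.npz; cp top_l.npz top0.npz; python3 fit2.py | grep -A1 -E "tab|jaw|anvil|chan|scene|top"; python3 plan.py 465 206.5 58 17.2 8 -1
```

```text
tcp local [[-42.1 151.4 168. ]] F [-0.2  0.1  0.7] 10.5833
scene 0.53 [ 15.2 -45.9  56.8] 228
[[  2.3 -74.7  43.4]
 [  4.2 -71.4  52.3]
 [ 15.2 -45.9  56.8]
 [ 25.  -20.8  59.1]
 [ 25.5 -15.6  59.8]]
top 0.68 [ 10.5 -41.9  58.4] 158
[[  0.9 -66.9  53.3]
 [  1.9 -63.6  54.9]
 [ 10.5 -41.9  58.4]
 [ 19.2 -21.   62. ]
 [ 21.2 -17.4  63.6]]
top 4031 [32454.8    16.8   108.1   300.3   550.     73.5]
post top 214 (array([ -42.5, -131.4,   68.2]), array([  31.8, -108.7,   79. ]), array([  -6. , -119.7,   74. ]))
    [  -5.4 -120.1] [22.  74.3] 89.2
chan 344 (array([ -6.7, -87.3,  30.1]), array([31.7, 32.5, 43.7]), array([  9.4, -14.9,  36.3]))
    [ 12.5 -27.4] [ 38.  119.7] 0.3
anvil 66 (array([  -6.1, -109.7,   50.1]), array([ 28.1, -78.1,  65.6]), array([ 12. , -92.9,  57.6]))
    [ 11.  -93.9] [31.6 34.1] 90.0
jaw 48 (array([-13.6,  71.3,  70.6]), array([28.2, 79.5, 86. ]), array([ 6.8, 75.1, 81. ]))
    [ 7.3 75.4] [ 8.2 41.8] 90.0
tab 55 (array([-54.8,  72.8,  83.6]), array([-14.4, 117.8,  92.5]), array([-41.3, 109.6,  88.5]))
    [-29.6 100.3] [22.2 58.7] 49.6
scene 4404 [32503.5    
[... 464 characters left out ...]
(array([-14. ,  67.5,  70.4]), array([26.2, 83.2, 83. ]), array([ 6.4, 74.8, 76.9]))
    [ 6.  75.3] [40.  15.4] 1.5
tab 53 (array([-54.7,  75.5,  83. ]), array([-14.1, 120.1,  90.9]), array([-41. , 110. ,  86.5]))
    [-36.1  97.2] [25.  56.4] 21.4
cur yaw 17.19 turn [ 0.05  0.03 -0.01] dist [-1.000e-01 -1.100e+00 -1.099e+02] j6 1.55 F [-0.4 -0.1  1. ]
[[-0.0, -0.0, 0.046, 0.0, 0.0, -0.0, -1.0], [-0.0, -0.0, 0.046, 0.0, 0.0, -0.0, -1.0], [-0.0, -0.0, 0.046, 0.0, 0.0, -0.0, -1.0], [-0.0, -0.0, 0.046, 0.0, 0.0, -0.0, -1.0], [-0.0, -0.0, 0.046, 0.0, 0.0, -0.0, -1.0], [-0.0, -0.0, 0.046, 0.0, 0.0, -0.0, -1.0], [-0.0, -0.0, 0.046, 0.0, 0.0, -0.0, -1.0], [-0.0, -0.0, 0.046, 0.0, 0.0, -0.0, -1.0]]
```

View pics/b.png

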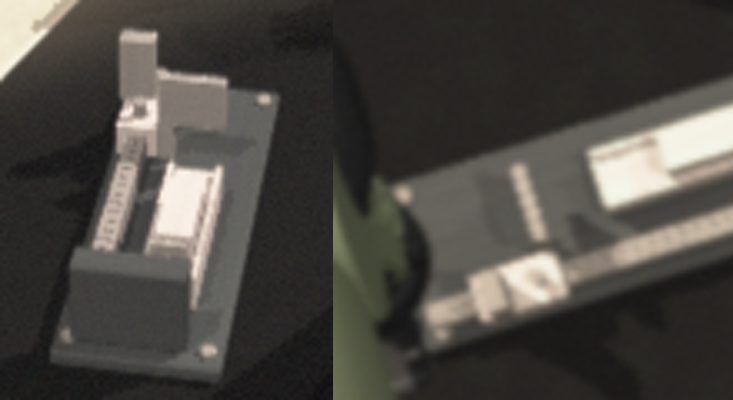

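The tube lies between the fences at crop (185,205) with its top at 58 mm. The tab is at crop (138,65) and the hand is clear of both. I'm lowering the closed fingers behind the tab.

>>> play_rows:
  moves:
    - [0,0,0.046,0,0,0,-1]
    - [0,0,0.046,0,0,0,-1]
    - [0,0,0.046,0,0,0,-1]
    - [0,0,0.046,0,0,0,-1]
    - [0,0,0.046,0,0,0,-1]
    - [0,0,0.046,0,0,0,-1]
    - [0,0,0.046,0,0,0,-1]
    - [0,0,0.044,0,0,0,-1]

```text
time: 11.45
tcp_pos: [466.0, 206.1, 57.0]
eef_rot: [1.869, 2.525, 0.0]
contact_force: [0.2, 0.1, -0.5]
opening: 0.0
grasp_force: 0.0
```

>>> play_rows:
  moves:
    - [-0.01,0,0,0,0,0,-1]
    - [-0.01,0,0,0,0,0,-1]
    - [-0.01,0,0,0,0,0,-1]
    - [-0.01,0,0,0,0,0,-1]
    - [-0.01,0,0,0,0,0,-1]
    - [-0.01,0,0,0,0,0,-1]
    - [-0.01,0,0,0,0,0,-1]
    - [-0.01,0,0,0,0,0,-1]

```text
time: 12.12
tcp_pos: [472.3, 184.2, 57.9]
eef_rot: [-1.866, -2.527, -0.001]
contact_force: [-1.1, 3.8, 2.2]
opening: 0.1
grasp_force: 2.3
```

>>> play_rows:
  moves:
    - [-0.01,0,0,0,0,0,-1]
    - [-0.02,0,0,0,0,0,-1]
    - [-0.02,0,0,0,0,0,-1]
    - [-0.02,0,0,0,0,0,-1]
    - [-0.02,0,0,0,0,0,-1]
    - [-0.02,0,0,0,0,0,-1]
    - [-0.02,0,0,0,0,0,-1]
    - [-0.02,0,0,0,0,0,-1]

```text
time: 12.78
tcp_pos: [485.0, 142.2, 57.9]
eef_rot: [-1.864, -2.526, -0.003]
contact_force: [-1.5, 5.0, 3.0]
opening: -0.3
grasp_force: 2.6
```

>>> play_rows:
  moves:
    - [-0.01,0,0,0,0,0,-1]
    - [-0.01,0,0,0,0,0,-1]
    - [-0.01,0,0,0,0,0,-1]
    - [-0.01,0,0,0,0,0,-1]
    - [-0.01,0,0,0,0,0,-1]
    - [-0.01,0,0,0,0,0,-1]
    - [-0.005,0,0,0,0,0,-1]
    - [-0.005,0,0,0,0,0,-1]

```text
time: 13.45
tcp_pos: [491.1, 121.8, 57.6]
eef_rot: [-1.865, -2.526, -0.001]
contact_force: [-2.9, 5.0, 3.3]
opening: -0.2
grasp_force: 2.5
```

```bash
python3 look.py c.png;  cp scene_l.npz scene0.npz; cp top_l.npz top0.npz
python3 - <<'E'
from h import *
E
python3 plan.py 465 206.5 58 17.2 1 -1
```

```text
tcp local [[-42.   60.9  57.6]] F [-2.9  5.   3.3] 13.45
scene 0.73 [ 14.7 -47.   57.1] 191
[[  2.8 -73.5  51.8]
 [  5.1 -71.2  54.3]
 [ 14.7 -47.   57.1]
 [ 24.  -23.5  59.6]
 [ 25.5 -19.6  60.7]]
scene 0.23 [-22.3   7.   56.1] 772
[[-50.7  -0.4  20.7]
 [-45.9   1.2  32.2]
 [-22.3   7.   56.1]
 [ 16.2  38.5  80.2]
 [ 25.   81.4  86. ]]
top 0.71 [ 10.2 -44.2  57.6] 228
[[  0.5 -71.7  36.4]
 [  1.  -67.1  46.3]
 [ 10.2 -44.2  57.6]
 [ 21.8 -20.2  61.2]
 [ 24.1 -15.7  62.4]]
cur yaw 17.12 turn [-0.01 -0.03 -0.08] dist [-26.2  85.    0.4] j6 1.37 F [-1.4  3.9  3.4]
[[0.297, -0.0, -0.001, -0.0001, -0.0002, -0.0005, -1.0]]
```

View pics/c.png

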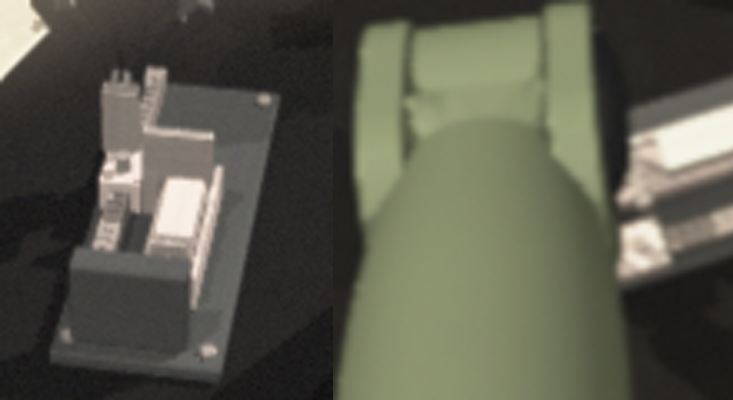

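The carriage is following. The jaw at crop (180,155) stands about 15 mm short of the tube at crop (180,205), which hasn't moved.

>>> play_rows:
  moves:
    - [-0.008,0,0,0,0,0,-1]
    - [-0.007,0,0,0,0,0,-1]
    - [-0.007,0,0,0,0,0,-1]
    - [-0.007,0,0,0,0,0,-1]
    - [-0.007,0,0,0,0,0,-1]
    - [-0.007,0,0,0,0,0,-1]
    - [-0.006,0,0,0,0,0,-1]
    - [-0.005,0,0,0,0,0,-1]

```text
time: 14.32
tcp_pos: [495.9, 106.0, 57.5]
eef_rot: [-1.865, -2.527, -0.0]
contact_force: [-3.1, 4.9, 2.5]
opening: -0.0
grasp_force: 2.6
```

>>> play_rows:
  moves:
    - [-0.002,0,0,0,0,0,-1]
    - [-0.001,0,0,0,0,0,-1]
    - [-0.001,0,0,0,0,0,-1]
    - [-0.001,0,0,0,0,0,-1]
    - [-0.001,0,0,0,0,0,-1]
    - [-0.001,0,0,0,0,0,-1]
    - [-0.001,0,0,0,0,0,-1]
    - [0,0,0,0,0,0,-1]

```text
time: 14.98
tcp_pos: [496.6, 103.8, 57.5]
eef_rot: [-1.865, -2.527, -0.0]
contact_force: [-3.1, 4.8, 4.0]
opening: -0.1
grasp_force: 2.5
```

>>> play_rows:
  moves:
    - [-0.001,0,0,0,0,0,-1]
    - [-0.001,0,0,0,0,0,-1]
    - [-0.001,0,0,0,0,0,-1]
    - [-0.001,0,0,0,0,0,-1]
    - [-0.001,0,0,0,0,0,-1]
    - [-0.001,0,0,0,0,0,-1]
    - [0,0,0,0,0,0,-1]
    - [0,0,0,0,0,0,-1]

```text
time: 15.65
tcp_pos: [497.1, 102.0, 57.5]
eef_rot: [-1.865, -2.527, 0.0]
contact_force: [-2.6, 4.9, 3.6]
opening: 0.0
grasp_force: 2.5
```

>>> play_rows:
  moves:
    - [-0.001,0,0,0,0,0,-1]
    - [-0.001,0,0,0,0,0,-1]
    - [-0.001,0,0,0,0,0,-1]
    - [-0.001,0,0,0,0,0,-1]
    - [0,0,0,0,0,0,-1]
    - [0,0,0,0,0,0,-1]
    - [0,0,0,0,0,0,-1]
    - [0,0,0,0,0,0,-1]

```text
time: 16.32
tcp_pos: [497.5, 100.9, 57.5]
eef_rot: [-1.865, -2.527, -0.0]
contact_force: [-2.9, 4.3, 4.1]
opening: 0.2
grasp_force: 2.5
```

>>> play_rows:
  moves:
    - [-0.001,0,0,0,0,0,-1]
    - [-0.001,0,0,0,0,0,-1]
    - [-0.001,0,0,0,0,0,-1]
    - [-0.001,0,0,0,0,0,-1]
    - [0,0,0,0,0,0,-1]
    - [0,0,0,0,0,0,-1]
    - [0,0,0,0,0,0,-1]
    - [0,0,0,0,0,0,-1]

```text
time: 16.98
tcp_pos: [497.8, 99.8, 57.5]
eef_rot: [-1.865, -2.527, -0.0]
contact_force: [-3.0, 5.5, 4.7]
opening: 0.0
grasp_force: 2.5
```

>>> play_rows:
  moves:
    - [-0.001,0,0,0,0,0,-1]
    - [-0.001,0,0,0,0,0,-1]
    - [-0.001,0,0,0,0,0,-1]
    - [0,0,0,0,0,0,-1]
    - [0,0,0,0,0,0,-1]
    - [0,0,0,0,0,0,-1]
    - [0,0,0,0,0,0,-1]
    - [0,0,0,0,0,0,-1]

```text
time: 17.65
tcp_pos: [498.0, 98.9, 57.5]
eef_rot: [-1.865, -2.527, 0.0]
contact_force: [-3.2, 4.3, 3.5]
opening: 0.1
grasp_force: 2.5
```

>>> play_rows:
  moves:
    - [-0.001,0,0,0,0,0,-1]
    - [-0.001,0,0,0,0,0,-1]
    - [-0.001,0,0,0,0,0,-1]
    - [-0.001,0,0,0,0,0,-1]
    - [0,0,0,0,0,0,-1]
    - [0,0,0,0,0,0,-1]
    - [0,0,0,0,0,0,-1]
    - [0,0,0,0,0,0,-1]

```text
time: 18.32
tcp_pos: [498.2, 98.2, 57.5]
eef_rot: [-1.865, -2.526, -0.001]
contact_force: [-2.5, 6.4, 5.3]
opening: 0.4
grasp_force: 3.4
```

>>> play_rows:
  moves:
    - [-0.001,0,0,0,0,0,-1]
    - [-0.001,0,0,0,0,0,-1]
    - [0,0,0,0,0,0,-1]
    - [0,0,0,0,0,0,-1]
    - [0,0,0,0,0,0,-1]
    - [0,0,0,0,0,0,-1]
    - [0,0,0,0,0,0,-1]
    - [0,0,0,0,0,0,-1]

```text
time: 18.98
tcp_pos: [498.3, 98.0, 57.5]
eef_rot: [-1.864, -2.526, -0.002]
contact_force: [-2.8, 7.0, 5.0]
opening: 0.2
grasp_force: 3.9
```

>>> play_rows:
  moves:
    - [-0.001,0,0,0,0,0,-1]
    - [-0.001,0,0,0,0,0,-1]
    - [0,0,0,0,0,0,-1]
    - [0,0,0,0,0,0,-1]
    - [0,0,0,0,0,0,-1]
    - [0,0,0,0,0,0,-1]
    - [0,0,0,0,0,0,-1]
    - [0,0,0,0,0,0,-1]

```text
time: 19.65
tcp_pos: [498.3, 97.8, 57.5]
eef_rot: [-1.863, -2.526, -0.003]
contact_force: [-3.6, 7.6, 4.4]
opening: -0.1
grasp_force: 4.5
```

Run:
```python
from h import *
f=[]
for i in range(6): viewer.capture("scene"); F=observe()["contact_force"]; f.append(-.2957*F[0]+.955*F[1])
print(np.round(f,1),np.mean(f),observe()["time"])
```

```text
[9.2 8.8 8.5 8.2 8.8 9. ] 8.740068638042404 19.95
```

>>> play_rows:
  moves:
    - [-0.001,0,0,0,0,0,-1]
    - [-0.001,0,0,0,0,0,-1]
    - [0,0,0,0,0,0,-1]
    - [0,0,0,0,0,0,-1]
    - [0,0,0,0,0,0,-1]
    - [0,0,0,0,0,0,-1]
    - [0,0,0,0,0,0,-1]
    - [0,0,0,0,0,0,-1]

```text
time: 20.62
tcp_pos: [498.4, 97.6, 57.6]
eef_rot: [-1.863, -2.525, -0.004]
contact_force: [-4.1, 9.1, 5.8]
opening: -0.1
grasp_force: 5.0
```

Run:
```python
from h import *
f=[]
for i in range(6): viewer.capture("scene"); F=observe()["contact_force"]; f.append(-.2957*F[0]+.955*F[1])
print(np.round(f,1),np.mean(f),observe()["time"],observe()["tcp_pos"])
```

```text
[10.1 10.1 10.7 10.4  9.6 10.5] 10.23371349244701 20.9167 [498.42463615  97.56736796  57.54489011]
```

>>> play_rows:
  moves:
    - [0.004,0,0,0,0,0,-1]
    - [0.006,0,0,0,0,0,-1]
    - [0.01,0,0,0,0,0,-1]
    - [0.02,0,0,0,0,0,-1]
    - [0.03,0,0,0,0,0,-1]
    - [0.04,0,0,0,0,0,-1]
    - [0.04,0,0,0,0,0,-1]
    - [0.03,0,0,0,0,0,-1]

```text
time: 21.58
tcp_pos: [482.8, 148.8, 57.5]
eef_rot: [-1.865, -2.528, 0.0]
contact_force: [-0.1, -0.9, 0.3]
opening: -0.1
grasp_force: 0.0
```

>>> play_rows:
  moves:
    - [0.02,0,-0.03,0,0,0,-1]
    - [0.03,0,-0.06,0,0,0,-1]
    - [0.04,0,-0.08,0,0,0,-1]
    - [0.04,0,-0.08,0,0,0,-1]
    - [0.04,0,-0.08,0,0,0,-1]
    - [0.04,0,-0.06,0,0,0,-1]
    - [0.02,0,-0.03,0,0,0,-1]
    - [0,0,0,0,0,0,-1]

```text
time: 22.25
tcp_pos: [464.2, 214.9, 186.1]
eef_rot: [1.862, 2.527, 0.006]
contact_force: [0.2, 0.8, -0.4]
opening: -0.1
grasp_force: 0.0
```

```bash
python3 look.py d.png; cp scene_l.npz scene0.npz; cp top_l.npz top0.npz; sed -i 's/(L\[:,1\]>20)/(L[:,1]>-45)/' fit2.py; python3 fit2.py | grep -A1 -E "tab|jaw|scene|top"
```

```text
tcp local [[-40.3 157.9 186.1]] F [ 0.2  0.8 -0.4] 22.25
scene 0.71 [ 15.1 -49.3  56.9] 217
[[  1.5 -78.4  41.1]
 [  3.6 -72.2  51.1]
 [ 15.1 -49.3  56.9]
 [ 25.  -24.8  59.7]
 [ 25.2 -21.   60.8]]
top 0.8 [ 10.5 -51.3  58. ] 222
[[  0.2 -77.9  36.9]
 [  1.  -74.4  45.7]
 [ 10.5 -51.3  58. ]
 [ 22.1 -28.7  61.2]
 [ 24.  -23.7  62.6]]
top 4114 [32791.2    16.6   108.1   303.4   549.5    74.5]
post top 216 (array([ -42.9, -132.3,   68. ]), array([  32.2, -110. ,   78.8]), array([  -6.2, -120.9,   74.2]))
    [  -5.3 -121.2] [21.9 75. ] 89.5
--
jaw 46 (array([-13.3, -18.1,  74.4]), array([ 26.8, -10.1,  85.8]), array([  6.2, -14.2,  81.4]))
    [  6.8 -14.1] [40.1  7.8] 0.7
tab 52 (array([-53.7, -16.4,  84.1]), array([-17.5,  26.1,  93.4]), array([-41.1,  17.9,  87.8]))
    [-30.8   9.2] [22.3 53.9] 47.9
scene 4314 [32940.7    16.3   107.1   307.6   552.1    73.2]
post top 292 (array([ -43.5, -137.3,   68.1]), array([  31.6, -105.9,   78.2]), array([  -5.3, -123.3,   72.6]))
    [  -5.7 -121.3] [31.5 74.3] 85.2
--
jaw 107 (array([-13.8, -22.8,  70. ]), array([27.2, -6.5, 83.4]), array([  7.2, -15.9,  76.9]))
    [  6.9 -16.5] [39.8 15.9] 7.9
tab 55 (array([-55.6,   8.6,  83.2]), array([-29.8,  29.7,  90.7]), array([-43.1,  18.2,  86.5]))
    [-42.7  19.2] [21.1 25.8] 90.0
```

View pics/d.png

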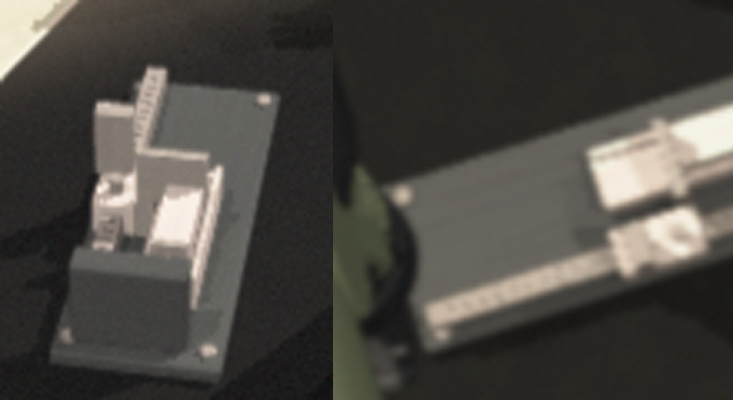

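The jaw at crop (172,175) rests flat against the tube's end at (180,215), the tube's far end is at the anvil, and the hand is clear.

```bash
python3 -c "
from station import finish_job; print(finish_job())"
```

```text
the job is handed in; nothing more can be done
None
```

I laid the aluminium tube in the channel, released it, and pushed the carriage by its thumb tab until the tube was nipped at an estimated 5 N; the jaw was left resting on it with the hand clear, and the job was handed in at about 22 s (no verdict came back).

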